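Lay the lopsided tensioner lever on its painting stand

ROBOT

A 7-joint arm with a two-finger parallel gripper is mounted at the origin on a cart in front of the work surface, level with it; the furniture and walls round the work are solid. World frame = base frame: x ahead of the robot, y to its left, z up, the work surface at z = 0. Lengths are in m, angles in degrees, forces in N, time in s.
With the tool pointing down it reaches from about 0.425 to 0.875 m from the base axis. Payload 4.7 kg.
Tool frame: the origin (TCP) lies midway between the tips of the shut fingers; the grasp point (between the pads) lies 19 mm behind it (env.tcp_to_grasp is the distance from the TCP to the grasp point, in m); z points along the fingers, y is the line along which they close (so a half turn about z gives the same grasp; the last joint's range is limited). The gripper opens to 87 mm and grips with 3 to 60 N. Pads are 19 mm wide; open, the fingers measure 117 mm over their backs; the gripper's body (75 mm by 190 mm) begins 51 mm behind the grasp point.
Start: joints at [64.521, 18.392, -4.016, 83.108, 1.295, 78.541, -3.26], TCP at [0.288, -0.583, 0.223] pointing down, gripper open.
Joint ranges: [-163.93, 163.93], [-17.29, 119.83], [-79.2, 71.16], [3.27, 140.29], [-89.18, 269.18], [5.43, 117.66], [-154.24, 154.24]. Speed limits (degrees/s): [147.25, 147.25, 180, 180, 180, 180, 180].

INTERFACE

Orientations are given as [roll, pitch, yaw] about the fixed x, y, z axes, in that order (R = Rz(yaw) Ry(pitch) Rx(roll)).
In Python, from rig import env, eyes, ticket gives the robot as it stands.
- The arm moves only by the shell command python3 -m pendant 'ROWS' [OPENING] [FORCE]. ROWS is JSON, one flat list of numbers, 4 for each row, row after row: the shift along the tool's x, y, z in units of 15 cm (1.0 is 15 cm), then the turn about the tool's z in units of 30 degrees (1.0 is 30 degrees). In form: [tx, ty, tz, roll, tx, ty, tz, roll, ...]. A call has 1 to 10 rows; each row is the pose to reach, as a shift and turn from the pose commanded when the call began, along the tool's axes at that moment; what a row does not reach only later rows make up. A row lasts 1/10 s, in which the tool goes at most 50 mm and 8.59 degrees, less where a joint would pass 70% of its speed; a pose out of reach is approached as far as the arm can. A call with a number of a shift or a turn outside -1 to 1 is refused whole. A call with a gripper value outside its range is refused whole. OPENING is the closure, from 0 (fully open) to 1 (shut), set as the call begins (- or left out, the last holds). The fingers move at their own pace and stop on an object; FORCE is the grip in N (left out, the last holds). Time passes only in rows, so rows that repeat a pose let the fingers close. It gives the time, the measured TCP pose, the force, the opening and the grip force at its end, in the units of the state.
- env.read_state(): the state, without advancing time (a new reading comes with each control period).
- eyes.capture(name): name is "side" or "top"; returns the picture (480x640x3 uint8, red, green, blue); there is no depth.
- eyes.get_calibration(name): a dict with "vfov" (degrees; the focal length in pixels is half the picture's height over the tangent of half this angle, whatever the lens; pixels are square), "cx", "cy" (the principal point, pixels), "distortion" ([k1, k2, p1, p2, k3] as OpenCV has them; the pictures are not rectified), "R" (3x3) and "t" (3): a world point X has camera coordinates R X + t. Camera axes: x right, y down, z forward; pixel columns grow to the right and rows downward; lengths in m; the calibration is good to about 2 mm. A picture is of the moment at which its call begins. get_calibration takes no time and is no camera call.
- ticket.job_done(): hands the job in; it is judged then, once.
The state is a dict: "t": time; "joint_pos": joint angles; "qvel": joint speeds; "tau": joint torques, N m; "eef_pos": TCP position; "ee_rot": TCP orientation; "ft_force": force on the tool from outside, world axes, zero at the start; "torque": the same for the moment, N m; "width": finger opening in m; "grasp_force": force on a finger pad.
Only numpy, scipy, OpenCV 4.12 (cv2) and the standard library are available. Lean on these libraries where they do the work, as an engineer would, in place of code of your own. Each camera call takes 0.05 s, during which the arm holds its last target. There are 200 camera calls.

TASK

Put the lopsided tensioner lever (the steel casting with the big boss at one end, not the even link with two equal eyes) on the wooden stand for painting: boss in the middle of the wide rubber-topped block, tail lying in the notch of the narrow block. Take it by the bar at its balance point, near the boss and not at mid-length, so that it hangs level as you lift it clear and carry it over; never let it tip steeply. Leave the even link lying where it is.

Things in the scene. Friction and masses are not known exactly. Their poses are not given: they have to be found in the camera images.
- lever_balance (a point): balance point (centre of gravity along the length) of the loose steel tensioner lever, half-way up its bar, 12 mm above its flat underside. The bar is straight, 20 mm wide, 24 mm high. x points along it to the big boss; the small eye (30 mm diameter) ending the tail is centred 136 mm along -x. Length 243 mm; this point is 43 mm nearer the boss than mid-length. z up. 0.44 to 0.72 kg
- lever_boss (a point): centre of the lever's big round boss (56 mm diameter, 38 mm high, bored 20 mm through, small brass grease nipple on its side), 12 mm above its underside, which is level with that of the bar. It is 64 mm from the balance point. Axes as those of the balance point
- stand_mid (a point): point of the fixed wooden stand over which the lever's balance point comes to lie, at the height of the resting surfaces, 50 mm above the bench. x points along the stand to the wide rubber-topped block (70 mm long, 80 mm wide, flat), centred 64 mm along +x. Below is an open gap down to the base board (10 mm thick, 90 mm wide). With the lever home its x axis points the same way as this one
- stand_notch (a point): middle of the notch in the stand's narrow block (24 mm long, 80 mm wide), on the notch floor, 50 mm above the bench, 101 mm along -x from the stand's middle point. The notch is 44 mm wide between two cheeks that rise 14 mm above its floor; the tail of the bar rests on the floor
- link_mid (a point): middle of the loose even link, half-way up (12 mm above its underside): the same bar (20 mm wide, 24 mm high) but with two equal eyes 36 mm in diameter, centred 100 mm either side along x; length 236 mm. A bystander, to be left alone

How it is judged (in metres and radians):
On the way:
1. the lever is lifted clear, higher than its place on the stand, held within 25 mm of its balance point along the bar and level within 10 degrees (height (world z) of lever_balance above 0.075 m and angle between lever_balance's own x axis and vertical between 1.396 and 1.745 rad and x of the grasp point in the frame of lever_balance between -0.025 and 0.025 m), for 0.3 s.
At the end, for the whole second after the job is handed in: The lever lies released on the stand, boss on the wide block, tail down in the notch: balance point within 18 mm of the stand's middle point in plan and within 5 mm of resting height, length within 10 degrees of the stand's, level within 3.4 degrees, upright within 5.7 degrees (horizontal distance between lever_balance and stand_mid below 0.018 m and angle between the x axis of lever_balance and the x axis of stand_mid, either way round below 0.175 rad and z of lever_balance in the frame of stand_mid between 0.007 and 0.017 m and angle between lever_balance's own x axis and vertical between 1.51 and 1.63 rad and angle between lever_balance's own z axis and vertical below 0.1 rad and horizontal distance between lever_boss and stand_notch above 0.14 m); the robot touches nothing.
It fails at once if the tensioner lever tips more than 20 degrees from level (angle between lever_balance's own x axis and vertical below 1.222 rad or angle between lever_balance's own x axis and vertical above 1.92 rad).
It fails at once if the even link is moved by more than 30 mm (distance of link_mid from where it was at the start of the episode above 0.03 m).
It also fails if it takes over 51 s, if anything falls off the work surface, if the arm or the gripper's body presses on something with over 40 N, if the wrist force passes 120 N, or if a joint passes its speed limit or range.

## Working session

There is one attempt and no reset: what is moved stays moved. The work goes in short steps, Python scripts to look and compute and a shell command to move; the robot and the scene stay as the last step left them, time stands still between calls to the robot, and variables do not carry over. Pictures are saved under pics/ and viewed, at most 10 in all, crops included, and the job is handed in when it is done.

```bash
mkdir -p pics; python3 - <<'E'
from rig import env, eyes
import cv2
for n in("top","side"):
    cv2.imwrite(f"pics/{n}0.png",eyes.capture(n)[:,:,::-1]); print(eyes.get_calibration(n))
s=env.read_state();print(s)
E
```

```text
{'vfov': 43.107030840486054, 'cx': 326.9475277963015, 'cy': 240.36937670628427, 'distortion': array([-0.20479427,  0.        ,  0.        ,  0.        ,  0.        ]), 'R': array([[ 0.0121432 , -0.99992508, -0.00154273],
       [-0.99812629, -0.01202879, -0.05999348],
       [ 0.05997043,  0.00226836, -0.99819758]]), 't': array([-0.00992431,  0.57442052,  1.00860818])}
{'vfov': 55.565849942225164, 'cx': 315.9330640045652, 'cy': 248.09053750015383, 'distortion': array([-0.01798932,  0.        ,  0.        ,  0.        ,  0.        ]), 'R': array([[ 0.99383619,  0.10822771,  0.02400811],
       [ 0.07571663, -0.50450031, -0.86008513],
       [-0.08097295,  0.85660154, -0.5095853 ]]), 't': array([-0.57060732,  0.00790253,  0.93790175])}
{'t': 0.1, 'joint_pos': array([64.52146942, 18.43402252, -4.015058  , 83.16942942,  1.29267413,
       78.53973139, -3.26146311]), 'qvel': array([ 0.03140697, -0.1974432 ,  0.13502466, -0.1301009 ,  0.03614061,
       -0.01595891, -0.01632108]), 'tau': array([ 9.07262274e-04, -4.92572451e+01, -4.04931195e-01, -3.13399458e+01,
       -6.41367096e-02,  3.94761551e-02,  6.13189695e-05]), 'eef_pos': array([ 0.28760017, -0.58235301,  0.22156646]), 'ee_rot': array([-1.79901918e+02,  3.36525731e-03,  2.62857851e+01]), 'ft_force': array([0.26476679, 0.6866664 , 0.30079419]), 'torque': array([-0.05242307,  0.02382744,  0.01278322]), 'grasp_force': 0.0, 'width': 0.08699540294050861}
```

View pics/top0.png

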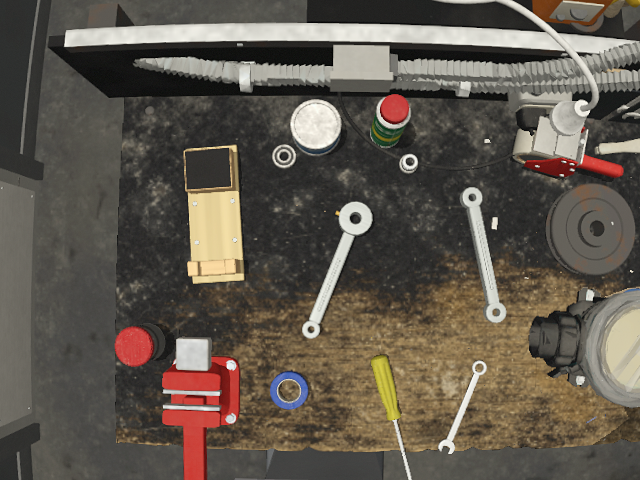

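View pics/side0.png

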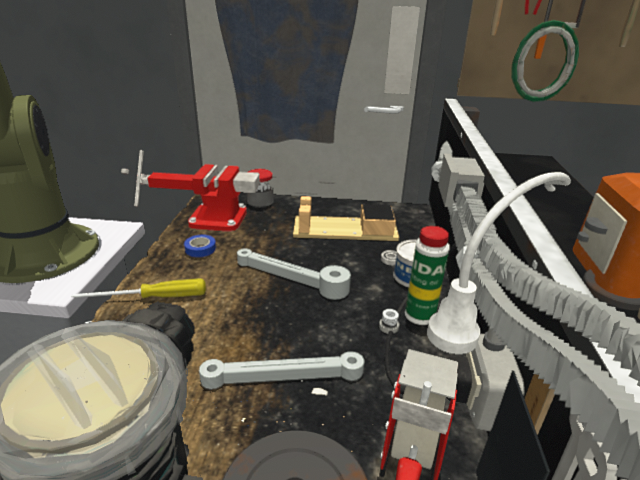

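The top view shows the lever with its boss at about (355,219) and its eye at about (311,329). The link is at (472,198)–(496,312). The stand has its wide block at about (209,169) and its notch at about (215,268). I'll zoom in to refine these.

```bash
python3 - <<'E'
import cv2,numpy as np
i=cv2.imread("pics/top0.png")
a=cv2.resize(i[195:345,270:400],None,fx=4,fy=4,interpolation=cv2.INTER_CUBIC)[:600]
b=cv2.resize(i[135:290,175:253],None,fx=3.8,fy=3.8,interpolation=cv2.INTER_CUBIC)
b=b[:600]; b=np.pad(b,((0,600-len(b)),(0,0),(0,0)))[:, :280]
cv2.imwrite("pics/crop.png",np.hstack([a,b])); print(a.shape,b.shape)
E
```

```text
(600, 520, 3) (600, 280, 3)
```

View pics/crop.png

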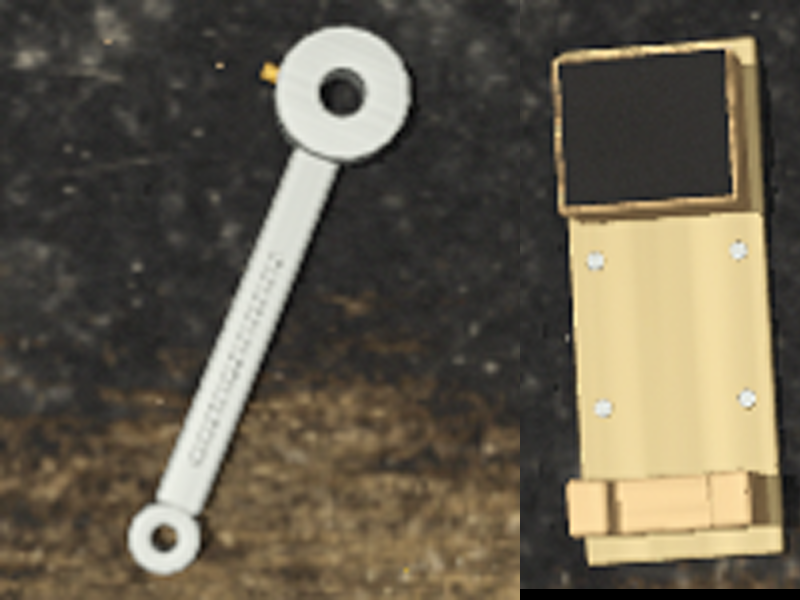

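Positions in the crop:
- **Lever:** boss centre at crop (343,93), which is px (355.75,218.25). Eye at (164,538), which is px (311,329.5).
- **Stand:** rubber centre at crop (648,130), which is px (208.7,169.2). Narrow-block cheek tops are centred at crop (658.5,504), which is px (211.4,267.6).

```bash
cat > h.py <<'E'
import cv2,numpy as np
from rig import env,eyes
def ray(n,p,z):
    c=eyes.get_calibration(n);f=240/np.tan(np.radians(c['vfov']/2))
    K=np.array([[f,0,c['cx']],[0,f,c['cy']],[0,0,1]])
    u=cv2.undistortPoints(np.array([[p]],float),K,c['distortion'])[0,0]
    d=c['R'].T@np.array([*u,1]);o=-c['R'].T@c['t']
    return o+d*(z-o[2])/d[2]
def proj(n,X):
    c=eyes.get_calibration(n);f=240/np.tan(np.radians(c['vfov']/2))
    K=np.array([[f,0,c['cx']],[0,f,c['cy']],[0,0,1]])
    return cv2.projectPoints(np.array([X],float),cv2.Rodrigues(c['R'])[0],c['t'],K,c['distortion'])[0][0,0]
def axis(a,b):
    d=a-b;return np.linalg.norm(d[:2]),np.degrees(np.arctan2(d[1],d[0]))
E
python3 - <<'E'
from h import *
b=ray('top',(355.75,218.25),.038);e=ray('top',(311,329.5),.024)
d,a=axis(b,e);u=(b-e)[:2]/d
print('lever',b,e,d,'exp .200',a,'bal',b[:2]-.064*u,e[:2]+.136*u)
w=ray('top',(208.7,169.2),.05);n=ray('top',(211.4,267.6),.064)
d,a=axis(w,n);u=(w-n)[:2]/d
print('stand',w,n,d,'exp .165',a,'mid',w[:2]-.064*u,n[:2]+.101*u)
# rubber corners
for p in[(558,62),(725,50),(738,198),(570,208)]: print(ray('top',(175+(p[0]-520)/3.8,135+p[1]/3.8),.05))
c=[ray('top',(175+(p[0]-520)/3.8,135+p[1]/3.8),.064) for p in[(567,508),(750,500)]];print(axis(*c))
print(proj('side',[*b[:2],.038]),proj('side',[*w[:2],.05]),proj('side',e))
E
```

```text
lever [ 0.61058258 -0.05035046  0.038     ] [0.42464863 0.02183229 0.024     ] 0.1994537133905582 exp .200 -21.217067259567482 bal [ 0.55092076 -0.02718871] [ 0.55143001 -0.02738642]
stand [0.68882524 0.19520131 0.05      ] [0.52523743 0.18358032 0.064     ] 0.1640000632145058 exp .165 4.0633642951547095 mid [0.62498612 0.19066629] [0.62598354 0.19073715]
[0.71923374 0.23674858 0.05      ]
[0.72454665 0.16217791 0.05      ]
[0.6589166  0.15448176 0.05      ]
[0.65414017 0.2288896  0.05      ]
(np.float64(0.07933799546582075), np.float64(93.36463221029675))
[333.40055345 273.92795044] [376.54826427 211.87881342] [243.06253703 252.2930614 ]
```

All checks agree: eye to boss 199.5 mm (200 expected), stand 164 mm (165), and the side projections match. Next I need the jar's height for a clear path, and a helper that gives shifts in tool axes.

```bash
cat >> h.py <<'E'
def go(x,y,z,yaw):
    s=env.read_state();p=s['eef_pos'];r=s['ee_rot'];q=np.radians(r[2]);c,n=np.cos(q),np.sin(q)
    dx,dy,dz=x-p[0],y-p[1],z-p[2]
    t=(yaw-r[2]+90)%180-90
    print('t',s['t'],'pos',p.round(4),'rot',r.round(1),'tool cm/15:',np.round([(dx*c+dy*n)/.15,(dx*n-dy*c)/.15,-dz/.15,-t/30],3),'f',s['ft_force'].round(1),'w',s['width'])
E
python3 - <<'E'
from h import *
for z in(.05,.1,.15,.2,.25): X=ray('top',(630,350),z);print(z,X,proj('side',X))
go(.551,-.027,.12,-21.2)
E
```

```text
0.05 [ 0.38902974 -0.52911022  0.05      ] [ 63.43123491 522.94676991]
0.1 [ 0.39528194 -0.50268825  0.1       ] [ 71.61580573 466.5305607 ]
0.15 [ 0.40153415 -0.47626628  0.15      ] [ 80.12821464 408.77560474]
0.2 [ 0.40778636 -0.44984431  0.2       ] [ 88.96394501 349.74930326]
0.25 [ 0.41403857 -0.42342234  0.25      ] [ 98.117363   289.52811983]
t 0.1 pos [ 0.2876 -0.5824  0.2216] rot [-179.9    0.    26.3] tool cm/15: [ 3.214 -2.542  0.677  1.583] f [0.3 0.7 0.3] w 0.08699540294050861
```

```bash
python3 -m pendant '[0,0,-0.25,0, 0,0,-0.5,0, 0,0,-0.5,0]' 0 && python3 -m pendant '[0.2,-0.16,0,0, 0.4,-0.32,0,0, 0.6,-0.48,0,0, 0.8,-0.64,0,0, 1,-0.8,0,0]' && python3 -m pendant '[0.2,-0.16,0,0, 0.4,-0.32,0,0, 0.6,-0.48,0,0, 0.8,-0.64,0,0, 1,-0.8,0,0]' && python3 -m pendant '[0.2,-0.16,0,0, 0.4,-0.32,0,0, 0.6,-0.48,0,0, 0.8,-0.64,0,0, 1,-0.8,0,0, 1,-0.8,0,0, 1,-0.8,0,0]'; python3 -c "
from h import *
go(.551,-.027,.12,-21.2)"
```

```text
t: 0.4
eef_pos: [0.289, -0.5848, 0.3035]
ee_rot: [179.5, -0.0, 26.3]
ft_force: [0.3, -0.7, 1.0]
width: 0.087
grasp_force: 0.0
t: 0.9
eef_pos: [0.3694, -0.407, 0.2967]
ee_rot: [-179.9, 0.0, 26.3]
ft_force: [0.2, 0.4, 0.6]
width: 0.0872
grasp_force: 0.0
t: 1.4
eef_pos: [0.4506, -0.2331, 0.2968]
ee_rot: [-180.0, 0.0, 26.3]
ft_force: [0.4, -0.6, -0.3]
width: 0.0873
grasp_force: 0.0
t: 2.1
eef_pos: [0.5317, -0.0599, 0.2967]
ee_rot: [-180.0, 0.1, 26.4]
ft_force: [-0.5, -0.9, -0.0]
width: 0.0873
grasp_force: 0.0
t 2.1 pos [ 0.5317 -0.0599  0.2967] rot [-1.80e+02  1.00e-01  2.64e+01] tool cm/15: [ 0.213 -0.139  1.178  1.588] f [-0.5 -0.9 -0. ] w 0.08725008961067231
```

```bash
python3 -m pendant '[0.21,-0.14,0.3,0.25, 0.21,-0.14,0.5,0.5, 0.21,-0.14,0.8,0.75, 0.21,-0.14,1,1, 0.21,-0.14,1,1, 0.21,-0.14,1,1]' && python3 -m pendant '[0,0,0,0.25, 0,0,0,0.5, 0,0,0,0.588, 0,0,0,0.588, 0,0,0,0.588]'; python3 -c "
from h import *
go(.551,-.027,.004,-21.2)
cv2.imwrite('pics/t1.png',eyes.capture('top')[130:400,180:460,::-1].repeat(2,0).repeat(2,1))"
```

```text
t: 2.7
eef_pos: [0.5507, -0.0293, 0.1479]
ee_rot: [180.0, 0.0, -3.6]
ft_force: [-0.2, -0.3, 1.8]
width: 0.0869
grasp_force: 0.0
t: 3.2
eef_pos: [0.552, -0.0284, 0.1495]
ee_rot: [-180.0, -0.2, -21.2]
ft_force: [-0.5, -0.1, -0.9]
width: 0.0871
grasp_force: 0.0
t 3.2 pos [ 0.552  -0.0284  0.1495] rot [-180.    -0.2  -21.2] tool cm/15: [-0.01  -0.007  0.97  -0.001] f [-0.5 -0.1 -0.9] w 0.08708787469715802
```

View pics/t1.png

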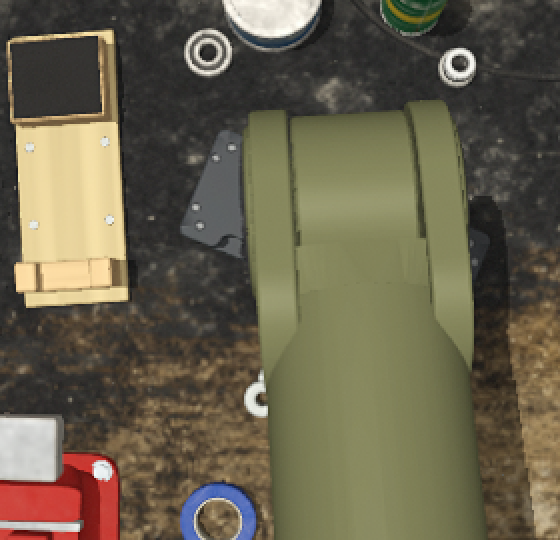

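The arm hides the lever, but the gripper body lies across the bar as intended, and the stand is unchanged. I'll descend and grip.

```bash
python3 -m pendant '[-0.01,-0.007,0.2,0, -0.01,-0.007,0.4,0, -0.01,-0.007,0.6,0, -0.01,-0.007,0.75,0, -0.01,-0.007,0.85,0, -0.01,-0.007,0.92,0, -0.01,-0.007,0.96,0, -0.01,-0.007,0.96,0, -0.01,-0.007,0.96,0]' && python3 -m pendant '[0,0,0,0, 0,0,0,0, 0,0,0,0, 0,0,0,0, 0,0,0,0, 0,0,0,0, 0,0,0,0, 0,0,0,0, 0,0,0,0, 0,0,0,0]' 1 45; python3 -c "
from h import *
go(.551,-.027,.004,-21.2)
cv2.imwrite('pics/s1.png',eyes.capture('side')[:,:,::-1])"
```

```text
t: 4.15
eef_pos: [0.5506, -0.0264, 0.0044]
ee_rot: [-180.0, -0.1, -21.3]
ft_force: [-0.0, 0.5, -0.6]
width: 0.087
grasp_force: 0.0
t: 5.15
eef_pos: [0.55, -0.0258, 0.0035]
ee_rot: [-180.0, -0.0, -21.3]
ft_force: [1.2, 1.2, -1.2]
width: 0.0197
grasp_force: 45.0
t 5.15 pos [ 0.55   -0.0258  0.0035] rot [-180.    -0.   -21.3] tool cm/15: [ 0.009  0.005 -0.003 -0.004] f [ 1.2  1.2 -1.2] w 0.01974036053165365
```

View pics/s1.png

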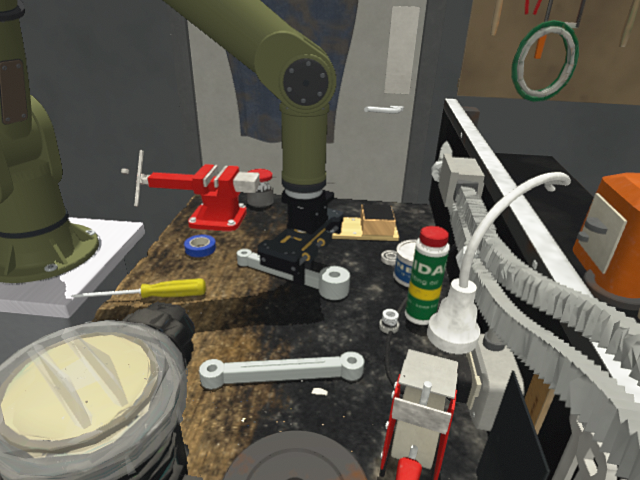

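The bar is gripped: the fingers stopped at 19.7 mm at 45 N, with the boss at (335,282) and the eye at (244,257). I'll lift it slowly.

```bash
python3 -m pendant '[0,0,-0.02,0, 0,0,-0.06,0, 0,0,-0.12,0, 0,0,-0.2,0, 0,0,-0.3,0, 0,0,-0.4,0, 0,0,-0.5,0, 0,0,-0.6,0, 0,0,-0.68,0, 0,0,-0.7,0]' - 60 && python3 -m pendant '[0,0,0,0, 0,0,0,0, 0,0,0,0, 0,0,0,0, 0,0,0,0]'; python3 -c "
from h import *
s=env.read_state();print(s['torque'])
go(.6255,.1907,.11,4)
cv2.imwrite('pics/s2.png',eyes.capture('side')[:,:,::-1])"
```

```text
t: 6.2
eef_pos: [0.551, -0.0265, 0.1107]
ee_rot: [-180.0, -0.2, -21.4]
ft_force: [-0.5, 0.2, -5.3]
width: 0.0194
grasp_force: 60.0
t: 6.7
eef_pos: [0.5495, -0.0264, 0.1081]
ee_rot: [180.0, 0.0, -21.3]
ft_force: [-0.0, 0.1, -6.7]
width: 0.0196
grasp_force: 60.0
[0.06533763 0.00152404 0.02478611]
t 6.7 pos [ 0.5495 -0.0264  0.1081] rot [180.    0.  -21.3] tool cm/15: [-0.055 -1.532 -0.013 -0.845] f [-0.   0.1 -6.7] w 0.019625794381058673
```

View pics/s2.png

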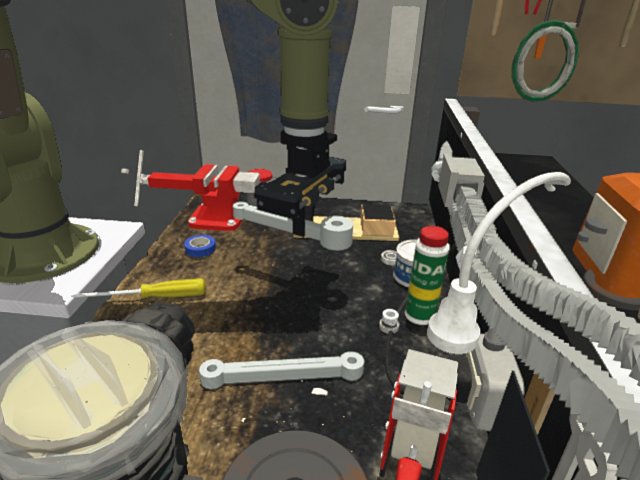

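The lever hangs clear, with its eye at about (240,210) and boss top at about (337,222). I'll check that it's level against the projection and where the TCP sits relative to the balance point.

```bash
python3 -c "
from h import *
p=env.read_state()['eef_pos'];u=np.array([np.cos(np.radians(-21.3)),np.sin(np.radians(-21.3))])
for dz in(0.1046,):
  B=np.array([.5512,-.0272])
  print(proj('side',[*(B+.064*u),.038+dz]),proj('side',[*(B-.136*u),.024+dz]), (p[:2]-B)@u)
  print(proj('side',[*(B-.136*u),.034+dz]))
"
```

```text
[336.22622406 222.71216287] [239.84556343 204.65921158] -0.0017975584828289694
[239.52201253 199.80560568]
```

```bash
python3 -m pendant '[0,-0.03,0,-0.03, -0.01,-0.1,0,-0.1, -0.01,-0.2,0,-0.2, -0.02,-0.32,0,-0.34, -0.02,-0.45,0,-0.48, -0.03,-0.57,0,-0.62, -0.03,-0.67,0,-0.74, -0.03,-0.75,0,-0.81, -0.03,-0.79,0,-0.84, -0.03,-0.8,0,-0.845]' && python3 -m pendant '[0,0,0,0, 0,0,0,0, 0,0,0,0]'; python3 -c "
from h import *
go(.624,.1906,.11,4)"
```

```text
t: 7.75
eef_pos: [0.5894, 0.0882, 0.1085]
ee_rot: [-180.0, 0.0, 4.1]
ft_force: [0.2, -0.7, -4.9]
width: 0.0198
grasp_force: 60.0
t: 8.05
eef_pos: [0.5892, 0.0859, 0.1085]
ee_rot: [180.0, 0.0, 3.9]
ft_force: [0.6, -0.6, -5.3]
width: 0.0193
grasp_force: 60.0
t 8.05 pos [0.5892 0.0859 0.1085] rot [180.    0.    3.9] tool cm/15: [ 0.279 -0.68  -0.01  -0.003] f [ 0.6 -0.6 -5.3] w 0.019333723748188217
```

```bash
python3 -m pendant '[0.01,-0.03,0,0, 0.04,-0.1,0,0, 0.08,-0.2,0,0, 0.12,-0.3,0,0, 0.16,-0.4,0,0, 0.2,-0.5,0,0, 0.24,-0.58,0,0, 0.265,-0.64,0,0, 0.28,-0.67,0,0, 0.28,-0.68,0,0]' && python3 -m pendant '[0,0,0,0, 0,0,0,0, 0,0,0,0]'; python3 -c "
from h import *
go(.624,.1906,.0565,4)
a=eyes.capture('top')[120:360,120:300,::-1];b=eyes.capture('side')[150:300,200:440,::-1]
cv2.imwrite('pics/c3.png',np.hstack([cv2.resize(a,(360,480)),cv2.resize(b,(440,275)).copy() if 0 else np.pad(cv2.resize(b,(440,275)),((0,205),(0,0),(0,0)))]))"
```

```text
t: 9.05
eef_pos: [0.6242, 0.1921, 0.1084]
ee_rot: [180.0, 0.0, 4.0]
ft_force: [0.3, 0.1, -5.4]
width: 0.0197
grasp_force: 60.0
t: 9.35
eef_pos: [0.6242, 0.1906, 0.1085]
ee_rot: [180.0, 0.0, 3.9]
ft_force: [-0.6, 0.2, -5.1]
width: 0.0195
grasp_force: 60.0
t 9.35 pos [0.6242 0.1906 0.1085] rot [180.    0.    3.9] tool cm/15: [-0.001  0.     0.347 -0.002] f [-0.6  0.2 -5.1] w 0.01954822036148408
```

View pics/c3.png

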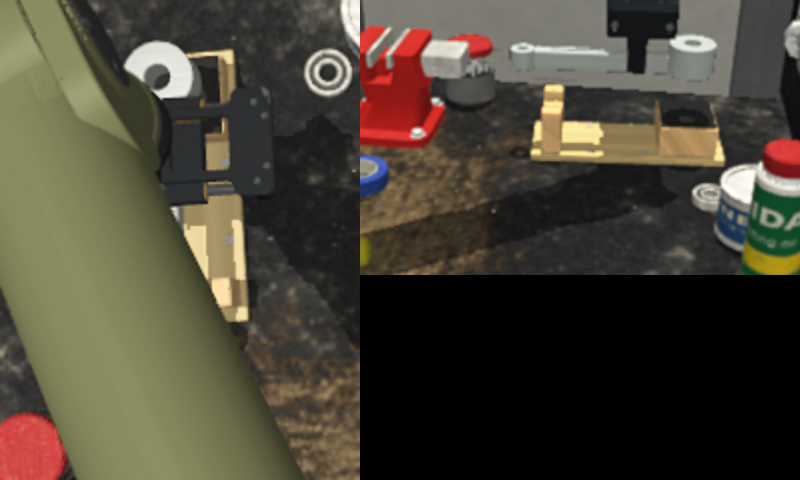

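The lever is level over the stand, with the boss bore at top px (198.5,158). Before lowering I'll check that this agrees.

```bash
python3 -c "
from h import *
print(ray('top',(198.5,158),.143),'want .6893 .1952')"
python3 -m pendant '[0,0,0.02,0, 0,0,0.05,0, 0,0,0.09,0, 0,0,0.13,0, 0,0,0.17,0, 0,0,0.21,0, 0,0,0.25,0, 0,0,0.28,0, 0,0,0.3,0, 0,0,0.3,0]' && python3 -m pendant '[0,0,0.01,0, 0,0,0.02,0, 0,0,0.03,0, 0,0,0.04,0, 0,0,0.05,0, 0,0,0.055,0, 0,0,0.06,0, 0,0,0.06,0, 0,0,0.06,0]'; python3 -c "
from h import *
go(.624,.1906,.0535,4)"
```

```text
[0.68951364 0.19269783 0.143     ] want .6893 .1952
t: 10.45
eef_pos: [0.6238, 0.1915, 0.0629]
ee_rot: [180.0, 0.0, 4.0]
ft_force: [-0.1, -0.8, -4.8]
width: 0.0194
grasp_force: 60.0
t: 11.35
eef_pos: [0.6241, 0.1917, 0.0545]
ee_rot: [180.0, -0.0, 4.0]
ft_force: [0.3, 0.1, -4.2]
width: 0.0195
grasp_force: 60.0
t 11.35 pos [0.6241 0.1917 0.0545] rot [180.  -0.   4.] tool cm/15: [-0.001  0.007  0.007  0.   ] f [ 0.3  0.1 -4.2] w 0.01954729343065189
```

Still carrying about 4–5 N, so I'll go down 1–2 mm more until the stand takes the weight.

```bash
python3 -m pendant '[0,0,0.003,0, 0,0,0.006,0, 0,0,0.009,0, 0,0,0.009,0, 0,0,0.009,0]'
```

```text
t: 11.85
eef_pos: [0.6241, 0.1917, 0.0536]
ee_rot: [180.0, -0.0, 4.0]
ft_force: [-2.0, 0.1, -1.3]
width: 0.0192
grasp_force: 60.0
```

The stand now carries the weight, so I'll release and withdraw straight up.

```bash
python3 -m pendant '[0,0,0,0, 0,0,0,0, 0,0,0,0, 0,0,0,0, 0,0,0,0, 0,0,0,0, 0,0,0,0, 0,0,0,0]' 0.4 && python3 -m pendant '[0,0,-0.05,0, 0,0,-0.15,0, 0,0,-0.35,0, 0,0,-0.55,0, 0,0,-0.8,0, 0,0,-1,0, 0,0,-1,0]' && python3 -m pendant '[0,0.2,0,0, 0,0.4,0,0, 0,0.6,0,0, 0,0.8,0,0, 0,1,0,0]' && python3 -m pendant '[0,0.2,0,0, 0,0.4,0,0, 0,0.6,0,0, 0,0.8,0,0, 0,1,0,0, 0,1,0,0]'; python3 -c "
from h import *
a=eyes.capture('top')[120:360,120:300,::-1];b=eyes.capture('side')[150:300,200:440,::-1]
cv2.imwrite('pics/c4.png',np.hstack([cv2.resize(a,(360,480)),np.pad(cv2.resize(b,(440,275)),((0,205),(0,0),(0,0)))]))"
```

```text
t: 12.65
eef_pos: [0.6241, 0.1916, 0.0531]
ee_rot: [180.0, 0.0, 4.0]
ft_force: [0.9, 0.3, 0.4]
width: 0.0522
grasp_force: 0.0
t: 13.35
eef_pos: [0.6269, 0.1933, 0.2105]
ee_rot: [-179.9, -0.6, 4.0]
ft_force: [0.2, -0.6, 0.9]
width: 0.0523
grasp_force: 0.0
t: 13.85
eef_pos: [0.6344, 0.0409, 0.2038]
ee_rot: [180.0, -0.0, 4.0]
ft_force: [-0.4, 1.3, 0.6]
width: 0.0521
grasp_force: 0.0
t: 14.45
eef_pos: [0.6446, -0.1147, 0.2032]
ee_rot: [179.8, 0.0, 3.5]
ft_force: [0.1, -1.1, -0.2]
width: 0.0523
grasp_force: 0.0
```

View pics/c4.png

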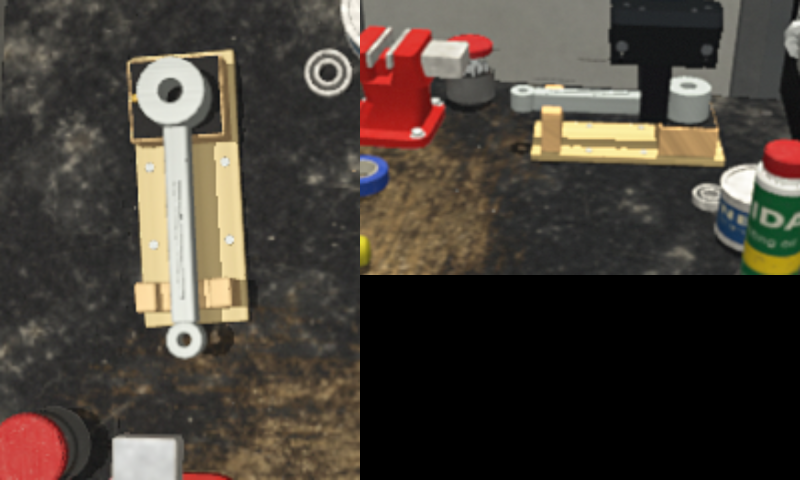

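The lever lies on the stand with its boss at top px (206.5,165.5), its eye at (212.5,290) and its tail in the notch. I'll measure it, then hand in.

```bash
python3 - <<'E'
from h import *
from rig import ticket
b=ray('top',(206.5,165.5),.088);e=ray('top',(212.5,290),.074)
d,a=axis(b,e);m=b[:2]-.064*(b-e)[:2]/d
print(d,a,m,m-[.6255,.1907])
if abs(d-.2)<.005 and np.hypot(*(m-[.6255,.1907]))<.010 and abs(a-4)<4: print(ticket.job_done())
E
```

```text
0.1991986999387516 3.4852863279383985 [0.62421153 0.18741347] [-0.00128847 -0.00328653]
the job is handed in; nothing more can be done
None
```

The lever is on the stand, boss on the wide block and tail in the notch, with its balance point measured about 4 mm from the stand's middle and about 0.6° off its line; it's released, the even link was never approached, and the job was handed in at about 14.5 s.

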